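# Put the loop tool away in the sprung tool tray

### The job

The potter's double-ended loop tool was left out on the bench. Press the yellow release button on the red tool cabinet so that its tray pops out, lay the loop tool flat on the tray's floor in the open front bay without dropping it in, then push the tray gently all the way home until it clicks and stays shut by itself with the tool inside. Never press or shove hard on the cabinet, its button or its tray (20 N is plenty), and leave the wooden paddle and everything else on the bench where it is.

Things in the scene. Friction and masses are not known exactly. Their poses are not given: they have to be found in the camera images.
- cabinet: Red steel tool cabinet, fixed to the bench, 220 deep (x) by 230 wide (y) by 66 mm high. Origin: centre of its underside; its front looks along its own -x, towards the robot. The flat top is 66 mm above the bench; a dark collar of 24 mm radius and 6 mm height surrounds the button.
- release (a joint): Yellow round release button on the cabinet's top, 36 mm across, on its centreline 45 mm towards the front from its origin (77 mm behind the tray's closed front face). Value: how far it is pressed straight down, m; 0 up, 0.009 hard stop. Sprung: 2 N at the start, 5 N fully down; lets the tray go at about 0.007 to 0.008. A force stop of 6 N is enough.
- release_top (a point): Centre of the button's flat top, 88 mm above the bench while it is up.
- tray (a joint): The tray's slide, m: 0 latched shut, -0.003 hard stop, 0.120 fully out (along the cabinet's -x). A spring drives it out (1.5 N when out, 5 N near shut): released, it shoots out in about 0.5 s. To latch, push it past a sprung wedge (some 5 N more in the last 12 mm) beyond 0, best to the stop; let go, it settles at 0 and stays, else it comes out again. A push stopped at about 13 N will do.
- tray_front (a point): Centre of the outer face of the tray's grey upright front panel (226 wide, 52 high, 12 mm thick, from 8 to 60 mm above the bench), 34 mm above the bench; 122 mm in front of the cabinet's origin when shut. Axes as the cabinet's: x points into the cabinet. The panel stands wholly in front of the cabinet.
- tray_bay (a point): Centre of the floor of the tray's cork-lined front bay, 12 mm above the bench, 68 mm behind the tray's front face. Inside: 112 mm along x (front to back), 196 along y; side and rear walls 24 mm high above the floor, front panel 48. Open from above only when the tray is fully out. Axes as the cabinet's.
- looptool: Double-ended loop (trimming) tool, loose, 90 g: pale square wooden handle 100 long (x), 20 wide, 22 mm high with brass ends, and a flat steel wire loop at each end; 162 mm long overall, loops at most 38 mm wide. Lies along its own x; origin: centre of the handle's underside. Mass may differ by a third.
- paddle: Dark wooden paddle, loose, 180 long, 55 wide, 16 mm thick, to be left alone; origin in its underside near the middle. Which side of the bench it and the loop tool lie on varies.
- bowl: Blue plastic bowl, 150 mm across, 65 high, to be left alone; origin under its centre.
- clay: Block of clay 170 x 110 x 100 mm high, to be left alone; origin under its centre.
- goblet: Terracotta goblet, 92 mm across, 120 high, to be left alone; origin under its centre.

How it is judged:
By the outcome, as a careful person would: the job done as asked, in the order asked, and still so for the second after the job is handed in, with the robot touching nothing.
It also fails if it takes over 67 s, if anything falls off the work surface, if the arm or the gripper's body presses on something with over 40 N, if the wrist force passes 120 N, or if a joint passes its speed limit or range.

### The arm

A 6-joint arm with a two-finger parallel gripper is mounted at the origin on the work surface. World frame = base frame: x ahead of the robot, y to its left, z up, the work surface at z = 0. Lengths are in mm, angles in rad, forces in N, time in s.
With the tool pointing down it reaches from about 425 to 950 mm from the base axis. Payload 14.7 kg.
Tool frame: the origin (TCP) lies at the very end of the fingers, on their centre line; the grasp point (between the pads) lies 19 mm behind it; x points along the fingers, z is the direction in which the jaws open and shut, and the axes are right-handed (so a half turn about x gives the same grasp; the last joint's range is limited). The gripper opens to 85 mm and grips with 20 to 120 N. Pads are 22 mm wide; open, the fingers measure 114 mm over their backs; the gripper's body (76 mm by 85 mm) begins 54 mm behind the grasp point. The pads swing forward as they close: fully open they stand 13 mm farther back than shut.
Start: joints at [1.25, 0.48, 1.596, -0, 1.065, -0.047], TCP at [175.73, 625.788, 231.297] pointing down, gripper open.
Joint ranges: [-2.75, 2.75], [-0.82, 2.05], [0.23, 2.67], [-1.56, 4.7], [0.09, 2.69], [-2.92, 2.92]. Speed limits (rad/s): [1.89, 1.89, 2.39, 3.01, 3.01, 3.01].

### API

Orientations are given as a unit quaternion [w, x, y, z].
In Python, from bench import ctrl gives the robot as it stands. The module is installed in compiled form; this text tells all that it offers.
- The arm moves only by the shell command python3 -m pendant 'ROWS'. ROWS is JSON, a list of rows, each a list of 7 numbers: the turn, a rotation vector about the world's x, y, z in rad, then the shift along the world's x, y, z in cm, then the closure in counts, from 0 (fully open) to 255 (shut). A call has exactly 5 rows; each row shifts and turns the commanded pose from where the row before left it; what a row does not reach is not made up. A row lasts 1/8 s, in which the tool goes at most 62.5 mm and 10.7 degrees, less where a joint would pass 70% of its speed; a pose out of reach is approached as far as the arm can. A call with a gripper value outside its range is refused whole. The fingers move at their own pace and stop on an object; the grip force is fixed at half the most. Time passes only in rows, so rows that do not move let the fingers close, or fill a call up. It gives the time, the measured TCP pose, the force and the opening at its end, in the units of the state.
- ctrl.get_obs(): the state, without advancing time (a new reading comes with each control period).
- ctrl.camera(name): name is "scene" or "top"; returns a dict with "pixels" (420x560x3 uint8, blue, green, red), "z_map" (420x560 float32, mm along the optical axis (not along the pixel's ray), 0 where there is no reading), "fx", "fy", "cx", "cy" (pixels), "D" ([k1, k2, p1, p2, k3] as OpenCV has them; the pictures are not rectified), "R" (3x3) and "t" (3): a world point X has camera coordinates R X + t. Camera axes: x right, y down, z forward; pixel columns grow to the right and rows downward; lengths in mm; the calibration is good to about 2 mm. A picture is of the moment at which its call begins.
- ctrl.job_done(): hands the job in, once; it reports no verdict.
The state is a dict: "clock": time; "joint_positions": joint angles; "joint_vel": joint speeds; "effort": joint torques, N m; "tcp_pos": TCP position; "orientation": TCP orientation; "force": force on the tool from outside, world axes, zero at the start; "moment": the same for the moment, N m; "gripper_width": finger opening in mm.
Only numpy, scipy, OpenCV 4.12 (cv2) and the standard library are available. Lean on these libraries where they do the work, as an engineer would, in place of code of your own. Each camera call takes 0.05 s, during which the arm holds its last target.

## Working session

There is one attempt and no reset: what is moved stays moved. The work goes in short steps, Python scripts to look and compute and a shell command to move; the robot and the scene stay as the last step left them, time stands still between calls to the robot, and variables do not carry over. Pictures are saved under pics/ and viewed, and the job is handed in when it is done.

```bash
mkdir -p pics
cat > h.py <<'E'
import numpy as np, cv2
from bench import ctrl
def cam(n):
    c=ctrl.camera(n)
    for k in("R","t","D"): c[k]=np.array(c[k],float)
    c["K"]=np.array([[c["fx"],0,c["cx"]],[0,c["fy"],c["cy"]],[0,0,1.]])
    return c
def cloud(c,dec=1):
    h,w=c["z_map"].shape
    v,u=np.mgrid[0:h,0:w]
    p=cv2.undistortPoints(np.stack([u,v],-1).reshape(-1,1,2).astype(np.float64),c["K"],c["D"]).reshape(h,w,2)
    z=c["z_map"].astype(float)
    P=np.dstack([p[...,0]*z,p[...,1]*z,z])
    W=(P-c["t"])@c["R"]; W[z<=0]=np.nan
    return W
def ray(c,uv,zp):
    uv=np.array(uv,float).reshape(-1,1,2)
    p=cv2.undistortPoints(uv,c["K"],c["D"]).reshape(-1,2)
    d=np.c_[p,np.ones(len(p))]@c["R"]; o=-c["R"].T@c["t"]
    return o+d*((zp-o[2])/d[:,2])[:,None]
E
python3 - <<'E'
from h import *
o=ctrl.get_obs(); print(o)
for n in("scene","top"):
    c=cam(n); cv2.imwrite(f"pics/{n}0.png",c["pixels"]); np.save(f"{n}0.npy",c,allow_pickle=True)
    print(n,-c["R"].T@c["t"],c["R"][2],c["fx"],c["D"],(c["z_map"]==0).mean())
E
```

```text
{'clock': 0.0, 'joint_positions': array([ 1.25039070e+00,  4.80792121e-01,  1.59688353e+00,  1.49232740e-05,
        1.06508502e+00, -4.66408904e-02]), 'joint_vel': array([ 1.28433292e-03, -1.27644175e-03,  4.19620543e-05, -1.00521940e-03,
        3.41685731e-04, -2.72693975e-03]), 'effort': array([-6.83324397e-03, -9.50625730e+01, -4.30166101e+01, -5.24889238e-04,
        1.25033932e-02, -4.58121417e-05]), 'tcp_pos': array([175.6038749 , 625.40360987, 230.6945565 ]), 'orientation': array([ 0.56320922, -0.42732335,  0.56389522,  0.42686334]), 'force': array([ 0.74233741, -0.14413556,  0.73525374]), 'moment': array([-0.0261744 ,  0.03586187, -0.05507775]), 'gripper_width': 85.11195041507993}
scene [1219.00123686 -573.10553575 1285.04736059] [-0.42231631  0.3999891  -0.81342342] 496.95499657887746 [-0.03368422  0.          0.          0.          0.        ] 0.003979591836734694
top [ 323.33444554    9.85968737 1221.25438926] [ 0.2025942  -0.01359384 -0.97916842] 390.32818918739946 [-0.07665782  0.          0.          0.          0.        ] 0.003971088435374149
```

View pics/scene0.png

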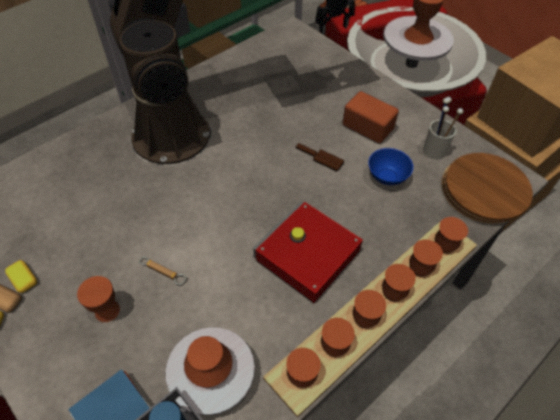

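View pics/top0.png

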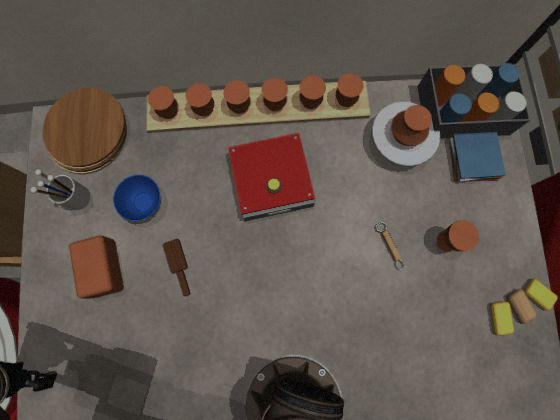

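The scene view shows the cabinet at (308,250), with the button at (298,233), and the loop tool at (163,270). In the top view the cabinet is at (271,172), the button at (274,186), the loop tool at (389,245), the paddle at (177,265) and the goblet at (460,237).

Run:
```python
from h import *
for n in("scene","top"):
    c=np.load(f"{n}0.npy",allow_pickle=True).item(); W=cloud(c)
    hsv=cv2.cvtColor(c["pixels"],cv2.COLOR_BGR2HSV); H,S,V=cv2.split(hsv)
    red=(((H<5)|(H>174))&(S>200)&(V>90)).astype(np.uint8)
    inb=(W[...,2]>60)&(W[...,2]<75)&(W[...,0]>400)&(W[...,0]<950)&(abs(W[...,1])<350)
    m=(red>0)&inb
    r=cv2.minAreaRect(W[m][:,:2].astype(np.float32)); print(n,"cab top",m.sum(),r,np.median(W[m][:,2]))
    print(' corners', cv2.boxPoints(r).round(1).tolist())
    # contour by ray
    cs,_=cv2.findContours(m.astype(np.uint8),cv2.RETR_EXTERNAL,cv2.CHAIN_APPROX_NONE); k=max(cs,key=cv2.contourArea)
    P=ray(c,k.reshape(-1,2),66)[:,:2].astype(np.float32); r2=cv2.minAreaRect(P); print(' ray rect',r2)
    y=(H>22)&(H<35)&(S>130)&(V>100)&(W[...,2]>75)&(abs(W[...,1])<300)&(W[...,0]>400)&(W[...,0]<900)
    vu=np.argwhere(y); print(' button',len(vu),W[y].mean(0),ray(c,[vu.mean(0)[::-1]],88))
    t=(H>8)&(H<22)&(S>90)&(V>110)&(W[...,2]>5)&(W[...,2]<45)&(W[...,0]>300)&(W[...,0]<700)&(W[...,1]<0)&(W[...,1]>-600)
    t=t.astype(np.uint8); nn,l,st,ce=cv2.connectedComponentsWithStats(t)
    for i in range(1,nn):
        if st[i,4]>30:
            mm=l==i; vu=np.argwhere(mm); P=ray(c,vu[:,::-1],22)[:,:2].astype(np.float32)
            print(' tool',st[i],ce[i],cv2.minAreaRect(P),np.nanmedian(W[mm],0),np.percentile(W[mm][:,2],90))
            cc,ev=np.linalg.eigh(np.cov(P.T)); print('  axis deg',np.degrees(np.arctan2(ev[1,1],ev[0,1])),P.mean(0))
    x=c["pixels"]
    cx=(389,245) if n=="top" else (163,270)
    p=x[cx[1]-50:cx[1]+50,cx[0]-60:cx[0]+60]; cv2.imwrite(f"pics/{n}tool.png",cv2.resize(p,None,fx=6,fy=6,interpolation=cv2.INTER_CUBIC))
```

```text
scene cab top 4387 ((698.5889282226562, 17.32561492919922), (217.67030334472656, 229.7566680908203), 8.05601692199707) 65.27921471362036
 corners [[574.7000122070312, 115.80000305175781], [606.9000244140625, -111.69999694824219], [822.4000244140625, -81.19999694824219], [790.2999877929688, 146.3000030517578]]
 ray rect ((699.746826171875, 16.28498077392578), (215.10198974609375, 226.9202117919922), 8.51959228515625)
 button 103 [653.71208236  10.36185063  86.38228765] [[654.49143896   9.5527613   88.        ]]
 tool [146 260  30  18 178] [160.67977528 268.33146067] ((451.2880859375, -342.2130126953125), (95.58038330078125, 19.355424880981445), 20.33253288269043) [ 451.08075669 -341.51759511   20.87724254] 24.438011854110105
  axis deg -159.33387777758247 [ 451.32614 -342.11447]
top cab top 650 ((697.0230102539062, 19.689544677734375), (215.6900634765625, 223.6614990234375), 8.888269424438477) 65.93145349250071
 corners [[573.2000122070312, 113.5], [607.7999877929688, -107.5], [820.9000244140625, -74.0999984741211], [786.2999877929688, 146.8000030517578]]
 ray rect ((668.5494995117188, -24.70690155029297), (15.416509628295898, 9.62309455871582), 85.98552703857422)
 button 99 [654.08132734  13.91816328  87.02780785] [[653.78490077  13.91723543  88.        ]]
 tool [383 231  18  29 153] [391.40522876 244.99346405] ((451.30523681640625, -338.96044921875), (94.8095703125, 15.845586776733398), 20.074115753173828) [ 451.65223526 -339.7234437    21.41639654] 24.524432470096723
  axis deg -159.96976392928715 [ 451.43546 -339.428  ]
```

```bash
cat >> h.py <<'E'
from scipy.spatial.transform import Rotation as Ro
def st():
    o=ctrl.get_obs(); q=o["orientation"]; M=Ro.from_quat([q[1],q[2],q[3],q[0]]).as_matrix()
    print("t",round(o["clock"],2),"tcp",o["tcp_pos"].round(1),"F",o["force"].round(1),"w",round(o["gripper_width"],1),"tool x",M[:,0].round(3),"jaw deg",np.degrees(np.arctan2(M[1,2],M[0,2])).round(1),"q",o["joint_positions"].round(2))
E
python3 -c "from h import *;st()"
```

```text
t 0.1 tcp [175.6 625.5 230.8] F [ 0.7  0.  -0.1] w 85.3 tool x [-0.    -0.001 -1.   ] jaw deg 74.3 q [ 1.25  0.48  1.6  -0.    1.07 -0.05]
```

View pics/scenetool.png

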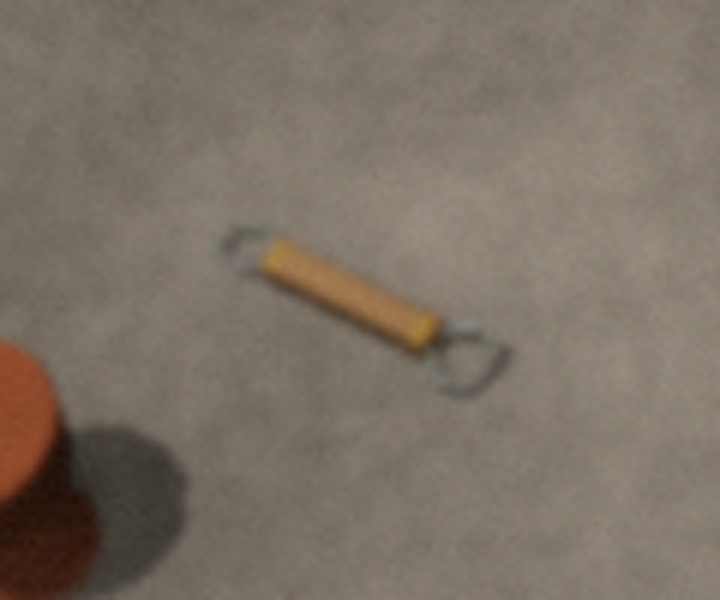

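View pics/toptool.png

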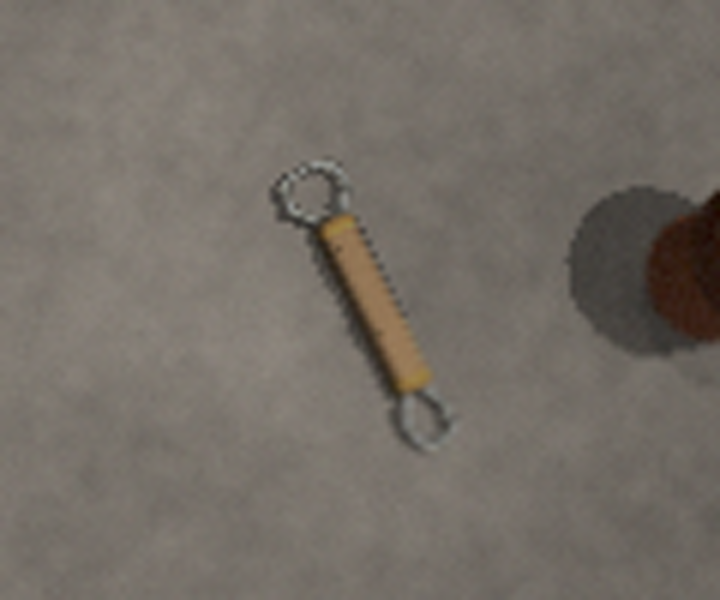

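```bash
python3 -m pendant '[[0,0,-0.077,3.19,-4.09,0,255],[0,0,-0.077,3.19,-4.09,0,255],[0,0,-0.077,3.19,-4.09,0,255],[0,0,-0.077,3.19,-4.09,0,255],[0,0,-0.077,3.19,-4.09,0,255]]'
python3 -m pendant '[[0,0,-0.077,3.19,-4.09,0,255],[0,0,-0.077,3.19,-4.09,-1,255],[0,0,-0.077,3.19,-4.09,-1,255],[0,0,-0.077,3.19,-4.09,-1,255],[0,0,-0.077,3.19,-4.09,-1,255]]'
python3 -m pendant '[[0,0,-0.077,3.19,-4.09,-1,255],[0,0,-0.077,3.19,-4.09,-1,255],[0,0,-0.077,3.19,-4.09,-1,255],[0,0,-0.077,3.19,-4.09,-1,255],[0,0,-0.077,3.19,-4.09,-1,255]]'; python3 -c "from h import *;st()"
```

```text
clock: 0.72
tcp_pos: [335.9, 419.8, 231.1]
orientation: [0.635, -0.311, 0.635, 0.311]
force: [-0.2, 0.1, 0.1]
gripper_width: -0.1
clock: 1.35
tcp_pos: [495.5, 215.3, 190.9]
orientation: [0.683, -0.183, 0.683, 0.183]
force: [1.5, 1.6, 0.3]
gripper_width: -0.0
clock: 1.98
tcp_pos: [654.9, 10.8, 140.6]
orientation: [0.705, -0.049, 0.706, 0.049]
force: [-0.4, 0.1, 0.0]
gripper_width: -0.3
t 1.98 tcp [654.9  10.8 140.6] F [-0.4  0.1  0. ] w -0.3 tool x [-0.001  0.    -1.   ] jaw deg 8.0 q [-0.03  0.58  1.67  0.    0.89 -0.17]
```

```bash
python3 -m pendant '[[0,0,0,0,0,-2,255],[0,0,0,0,0,-2,255],[0,0,0,0,0,-1,255],[0,0,0,0,0,0,255],[0,0,0,0,0,0,255]]'
python3 -m pendant '[[0,0,0,0,0,-0.2,255],[0,0,0,0,0,-0.2,255],[0,0,0,0,0,-0.2,255],[0,0,0,0,0,0,255],[0,0,0,0,0,0,255]]'
```

```text
clock: 2.6
tcp_pos: [654.5, 12.8, 92.0]
orientation: [0.706, -0.05, 0.705, 0.05]
force: [0.4, 0.8, 0.5]
gripper_width: 0.4
clock: 3.22
tcp_pos: [654.5, 12.3, 85.4]
orientation: [0.705, -0.05, 0.705, 0.05]
force: [1.2, 1.4, 2.2]
gripper_width: 0.2
```

```bash
python3 -m pendant '[[0,0,0,0,0,-0.15,255],[0,0,0,0,0,-0.15,255],[0,0,0,0,0,0,255],[0,0,0,0,0,0,255],[0,0,0,0,0,0,255]]'
python3 -m pendant '[[0,0,0,0,0,-0.1,255],[0,0,0,0,0,-0.1,255],[0,0,0,0,0,0,255],[0,0,0,0,0,0,255],[0,0,0,0,0,0,255]]'
python3 - <<'E'
from h import *
c=cam("top");cv2.imwrite("pics/t1.png",c["pixels"]);st()
E
```

```text
clock: 3.85
tcp_pos: [654.0, 12.2, 82.3]
orientation: [0.705, -0.05, 0.705, 0.05]
force: [-0.4, -0.5, 4.4]
gripper_width: -0.1
clock: 4.47
tcp_pos: [654.2, 12.3, 80.3]
orientation: [0.705, -0.05, 0.705, 0.05]
force: [-3.3, -2.5, 5.2]
gripper_width: 0.2
t 4.53 tcp [654.1  12.3  80.3] F [-3.2 -1.9  4.4] w 0.2 tool x [-0.  0. -1.] jaw deg 8.1 q [-0.03  0.65  1.71  0.    0.78 -0.17]
```

View pics/t1.png

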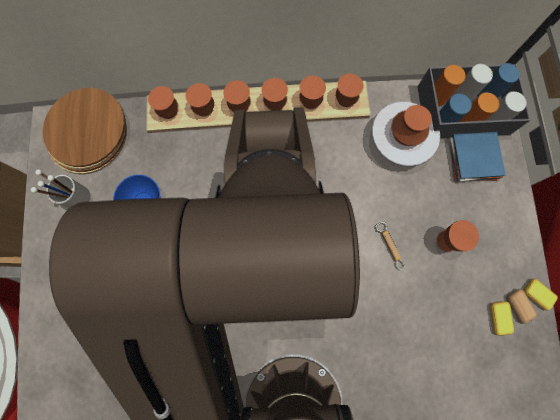

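The arm hides the tray in the top view, so I'll raise it and check from the scene camera.

```bash
python3 -m pendant '[[0,0,0,0,0,0.5,255],[0,0,0,0,0,2,255],[0,0,0,0,0,4,255],[0,0,0,0,0,4,200],[0,0,0,0,0,4,100]]'
python3 - <<'E'
from h import *
c=cam("scene");cv2.imwrite("pics/s1.png",c["pixels"]);st()
E
```

```text
clock: 5.15
tcp_pos: [654.5, 12.4, 228.1]
orientation: [0.706, -0.05, 0.705, 0.05]
force: [0.6, 0.1, -0.1]
gripper_width: 35.4
t 5.2 tcp [656.8  12.3 233.7] F [2.4 0.2 6.9] w 43.0 tool x [ 0.008 -0.    -1.   ] jaw deg 8.1 q [-0.03  0.48  1.58  0.    1.07 -0.17]
```

View pics/s1.png

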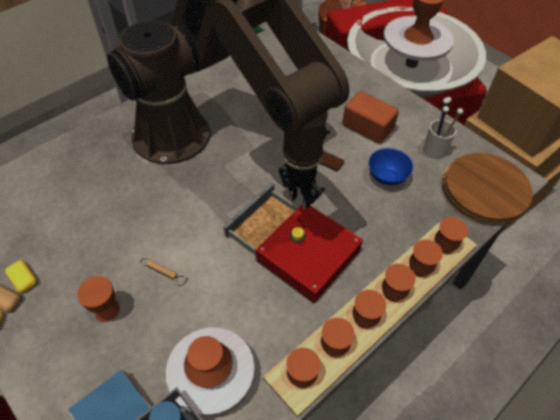

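The scene view shows the tray out with its cork bay around (265,220), and the loop tool undisturbed at (163,270). Next I'll go to the loop tool.

```bash
python3 -m pendant '[[0,0,-0.136,-2.03,-3.53,0,80],[0,0,-0.136,-2.03,-3.53,0,80],[0,0,-0.136,-2.03,-3.53,0,80],[0,0,-0.136,-2.03,-3.53,0,80],[0,0,-0.136,-2.03,-3.53,0,80]]'
python3 -m pendant '[[0,0,-0.136,-2.03,-3.53,-2,80],[0,0,-0.136,-2.03,-3.53,-2,80],[0,0,-0.136,-2.03,-3.53,-2,80],[0,0,-0.136,-2.03,-3.53,-2,80],[0,0,-0.136,-2.03,-3.53,-2,80]]'
python3 - <<'E'
from h import *
st()
c=cam("scene");cv2.imwrite("pics/s2.png",cv2.resize(c["pixels"][180:340,60:340],None,fx=2.5,fy=2.5))
E
```

```text
clock: 5.82
tcp_pos: [552.4, -165.3, 226.6]
orientation: [0.682, 0.189, 0.681, -0.189]
force: [0.4, -0.4, -0.2]
gripper_width: 58.7
clock: 6.45
tcp_pos: [451.1, -342.1, 125.9]
orientation: [0.58, 0.406, 0.578, -0.406]
force: [0.1, 0.1, 0.2]
gripper_width: 58.8
t 6.45 tcp [ 451.1 -342.1  125.9] F [0.1 0.1 0.2] w 58.8 tool x [ 0.002 -0.001 -1.   ] jaw deg -70.0 q [-0.7   0.49  1.89  0.    0.76  0.52]
```

View pics/s2.png

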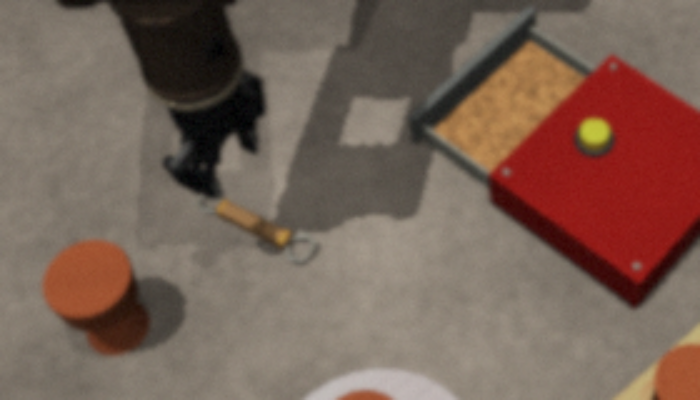

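The gripper is centred over the handle and the goblet is clear. Next is the descent.

```bash
python3 -m pendant '[[0,0,0,0,0,-4,80],[0,0,0,0,0,-4,80],[0,0,0,0,0,-2.5,80],[0,0,0,0,0,-1,80],[0,0,0,0,0,0,80]]'
python3 -c "from h import *;st()"
```

```text
clock: 7.12
tcp_pos: [451.5, -340.8, 10.7]
orientation: [0.58, 0.404, 0.58, -0.404]
force: [-0.8, 0.1, 0.7]
gripper_width: 58.7
t 7.12 tcp [ 451.5 -340.8   10.7] F [-0.8  0.1  0.7] w 58.7 tool x [ 0. -0. -1.] jaw deg -69.8 q [-0.7   0.67  1.95  0.    0.52  0.52]
```

```bash
python3 -m pendant '[[0,0,0,0,0,-0.4,80],[0,0,0,0,0,-0.3,80],[0,0,0,0,0,0,80],[0,0,0,0,0,0,120],[0,0,0,0,0,0,255]]'
python3 -m pendant '[[0,0,0,0,0,0,255],[0,0,0,0,0,0,255],[0,0,0,0,0,0,255],[0,0,0,0,0,0,255],[0,0,0,0,0,0,255]]'
python3 -c "from h import *;st()"
```

```text
clock: 7.75
tcp_pos: [451.3, -340.8, 3.4]
orientation: [0.58, 0.404, 0.58, -0.405]
force: [1.0, 0.5, -0.2]
gripper_width: 28.4
clock: 8.38
tcp_pos: [451.3, -340.8, 3.6]
orientation: [0.58, 0.404, 0.58, -0.405]
force: [-2.0, 0.6, 7.0]
gripper_width: 18.7
t 8.38 tcp [ 451.3 -340.8    3.6] F [-2.   0.6  7. ] w 18.7 tool x [ 0. -0. -1.] jaw deg -69.8 q [-0.7   0.68  1.95 -0.    0.51  0.52]
```

```bash
python3 -m pendant '[[0,0,0,0,0,0.5,255],[0,0,0,0,0,2,255],[0,0,0,0,0,4,255],[0,0,0,0,0,5,255],[0,0,0,0,0,0,255]]'
python3 - <<'E'
from h import *
st()
c=cam("scene");cv2.imwrite("pics/s3.png",cv2.resize(c["pixels"][180:340,60:340],None,fx=2.5,fy=2.5))
E
```

```text
clock: 9.0
tcp_pos: [453.0, -342.2, 121.9]
orientation: [0.582, 0.404, 0.578, -0.405]
force: [-0.3, -1.2, -0.6]
gripper_width: 18.7
t 9.0 tcp [ 453.  -342.2  121.9] F [-0.3 -1.2 -0.6] w 18.7 tool x [ 0.005 -0.004 -1.   ] jaw deg -69.8 q [-0.7   0.5   1.89 -0.    0.74  0.52]
```

View pics/s3.png

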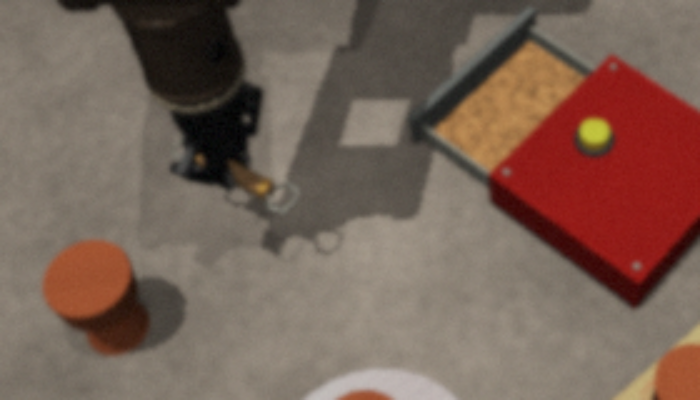

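The tool is held and lifted: the crop shows it in the fingers at (250,185). Now I'll measure the bay.

Run:
```python
from h import *
for n in("scene","top"):
    c=cam(n); W=cloud(c); H,S,V=cv2.split(cv2.cvtColor(c["pixels"],cv2.COLOR_BGR2HSV))
    m=(H>8)&(H<25)&(S>80)&(W[...,2]>3)&(W[...,2]<20)&(W[...,0]>430)&(W[...,0]<620)&(abs(W[...,1]+7)<130)
    m=cv2.morphologyEx(m.astype(np.uint8),cv2.MORPH_OPEN,np.ones((2,2)))>0
    vu=np.argwhere(m); print(n,m.sum())
    if m.sum()>20:
        P=ray(c,vu[:,::-1],12)[:,:2].astype(np.float32); r=cv2.minAreaRect(P); print(r,cv2.boxPoints(r).round(0).tolist(),np.median(W[m][:,2]))
    # front panel top: points z 50..66 before cabinet
    a=np.array([np.cos(np.radians(8.4)),np.sin(np.radians(8.4))]); rel=(W[...,:2]-np.array([698,18]))
    lx=rel@a; ly=rel@np.array([-a[1],a[0]])
    p=(lx<-190)&(lx>-270)&(abs(ly)<125)&(W[...,2]>54)&(W[...,2]<66)
    print(' panel top',p.sum(),np.percentile(lx[p],[5,50,95]) if p.sum() else '',np.percentile(ly[p],[2,98]) if p.sum() else '')
    cv2.imwrite(f"pics/{n}4.png",c["pixels"])
```

```text
scene 1501
((518.6399536132812, -1.524688720703125), (98.0553207397461, 186.90191650390625), 8.53003215789795) [[456.0, 84.0], [484.0, -101.0], [581.0, -87.0], [553.0, 98.0]] nan
 panel top 255 [-242.87164228 -236.53027108 -230.55359254] [-110.28410675  107.79897649]
top 1136
((524.4796142578125, 5.940330505371094), (104.59078216552734, 165.7794952392578), 8.336186408996582) [[461.0, 80.0], [485.0, -84.0], [588.0, -68.0], [564.0, 96.0]] nan
 panel top 85 [-239.12482459 -233.77503933 -228.64643935] [ 52.73284733 114.57859996]
```

View pics/top4.png

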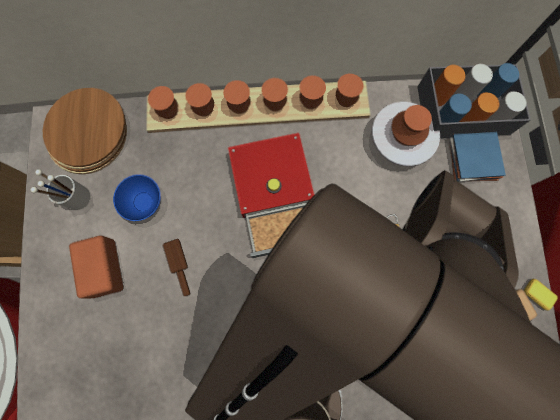

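```bash
python3 -m pendant '[[0,0,0.1363,0.75,3.34,0,255],[0,0,0.1363,0.75,3.34,0,255],[0,0,0.1363,0.75,3.34,0,255],[0,0,0.1363,0.75,3.34,0,255],[0,0,0.1363,0.75,3.34,0,255]]'
python3 -m pendant '[[0,0,0.1363,0.75,3.34,0,255],[0,0,0.1363,0.75,3.34,0,255],[0,0,0.1363,0.75,3.34,0,255],[0,0,0.1363,0.75,3.34,0,255],[0,0,0.1363,0.75,3.34,0,255]]'
python3 -m pendant '[[0,0,0,0,0,-2,255],[0,0,0,0,0,-2,255],[0,0,0,0,0,-1.5,255],[0,0,0,0,0,0,255],[0,0,0,0,0,0,255]]'
python3 - <<'E'
from h import *
st()
c=cam("scene");cv2.imwrite("pics/s5.png",cv2.resize(c["pixels"][130:330,180:400],None,fx=3,fy=3))
E
```

```text
clock: 9.78
tcp_pos: [487.9, -172.3, 116.8]
orientation: [0.681, 0.186, 0.683, -0.186]
force: [-0.3, 1.5, -0.5]
gripper_width: 18.6
clock: 10.4
tcp_pos: [525.4, -5.5, 116.8]
orientation: [0.704, -0.053, 0.706, 0.053]
force: [0.7, 0.0, -0.5]
gripper_width: 18.5
clock: 11.02
tcp_pos: [526.3, -6.9, 63.4]
orientation: [0.705, -0.051, 0.705, 0.051]
force: [-0.5, 0.2, -0.0]
gripper_width: 18.6
t 11.03 tcp [526.3  -6.9  63.4] F [-0.5  0.2 -0. ] w 18.6 tool x [-0.  0. -1.] jaw deg 8.3 q [-0.07  0.55  2.02  0.    0.57 -0.22]
```

View pics/s5.png

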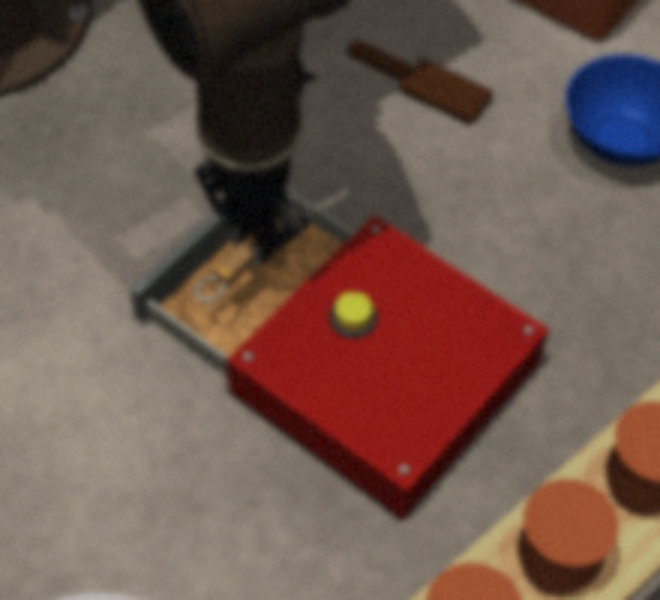

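The loop tool hangs over the bay, lengthwise across it and clear of the walls. I'll lower it.

```bash
python3 -m pendant '[[0,0,0,0,0,-1.5,255],[0,0,0,0,0,-1.5,255],[0,0,0,0,0,-1.3,255],[0,0,0,0,0,0,255],[0,0,0,0,0,0,255]]'
python3 -m pendant '[[0,0,0,0,0,-0.1,255],[0,0,0,0,0,-0.1,255],[0,0,0,0,0,-0.1,255],[0,0,0,0,0,0,255],[0,0,0,0,0,0,255]]'
python3 -c "from h import *;st()"
```

```text
clock: 11.7
tcp_pos: [526.2, -6.7, 20.2]
orientation: [0.705, -0.051, 0.705, 0.051]
force: [-0.4, 0.3, -1.0]
gripper_width: 18.6
clock: 12.32
tcp_pos: [526.3, -6.7, 17.3]
orientation: [0.705, -0.051, 0.705, 0.051]
force: [-0.2, 0.2, -1.2]
gripper_width: 18.8
t 12.32 tcp [526.3  -6.7  17.3] F [-0.2  0.2 -1.2] w 18.8 tool x [ 0. -0. -1.] jaw deg 8.3 q [-0.07  0.63  2.04 -0.    0.47 -0.22]
```

```bash
python3 -m pendant '[[0,0,0,0,0,-0.05,255],[0,0,0,0,0,-0.05,255],[0,0,0,0,0,-0.05,255],[0,0,0,0,0,0,255],[0,0,0,0,0,0,255]]'
python3 -c "from h import *;st()"
```

```text
clock: 12.95
tcp_pos: [526.2, -6.7, 15.8]
orientation: [0.705, -0.051, 0.705, 0.051]
force: [0.8, 0.4, -0.6]
gripper_width: 18.5
t 12.95 tcp [526.2  -6.7  15.8] F [ 0.8  0.4 -0.6] w 18.5 tool x [-0.  0. -1.] jaw deg 8.3 q [-0.07  0.63  2.04  0.    0.47 -0.22]
```

```bash
python3 -m pendant '[[0,0,0,0,0,-0.03,255],[0,0,0,0,0,-0.03,255],[0,0,0,0,0,0,255],[0,0,0,0,0,0,255],[0,0,0,0,0,0,255]]'
python3 -m pendant '[[0,0,0,0,0,-0.03,255],[0,0,0,0,0,-0.02,255],[0,0,0,0,0,0,255],[0,0,0,0,0,0,255],[0,0,0,0,0,0,255]]'
```

```text
clock: 13.58
tcp_pos: [526.4, -6.7, 15.6]
orientation: [0.705, -0.051, 0.705, 0.051]
force: [-0.6, 0.4, 8.4]
gripper_width: 18.9
clock: 14.2
tcp_pos: [526.9, -6.7, 15.5]
orientation: [0.706, -0.051, 0.705, 0.051]
force: [-2.0, 1.0, 17.3]
gripper_width: 18.7
```

Contact is made, so I'll ease off before opening.

```bash
python3 -m pendant '[[0,0,0,0,0,0.06,255],[0,0,0,0,0,0.03,255],[0,0,0,0,0,0,255],[0,0,0,0,0,0,180],[0,0,0,0,0,0,140]]'
python3 -m pendant '[[0,0,0,0,0,0,130],[0,0,0,0,0,0,130],[0,0,0,0,0,0,130],[0,0,0,0,0,0,130],[0,0,0,0,0,0,130]]'
python3 -m pendant '[[0,0,0,0,0,0.5,130],[0,0,0,0,0,1,130],[0,0,0,0,0,3,130],[0,0,0,0,0,5,130],[0,0,0,0,0,5,130]]'
python3 - <<'E'
from h import *
st()
c=cam("scene");cv2.imwrite("pics/s6.png",cv2.resize(c["pixels"][130:330,180:400],None,fx=3,fy=3))
E
```

```text
clock: 14.82
tcp_pos: [526.2, -6.7, 15.5]
orientation: [0.705, -0.051, 0.705, 0.051]
force: [0.3, -0.1, -0.2]
gripper_width: 38.5
clock: 15.45
tcp_pos: [526.2, -6.7, 15.6]
orientation: [0.705, -0.051, 0.705, 0.051]
force: [-0.1, 0.1, -0.5]
gripper_width: 41.7
clock: 16.08
tcp_pos: [525.9, -6.7, 162.7]
orientation: [0.705, -0.051, 0.705, 0.051]
force: [1.3, -0.7, -0.3]
gripper_width: 42.1
t 16.07 tcp [525.9  -6.7 162.7] F [ 1.3 -0.7 -0.3] w 42.1 tool x [ 0. -0. -1.] jaw deg 8.3 q [-0.07  0.39  1.95 -0.    0.8  -0.22]
```

View pics/s6.png

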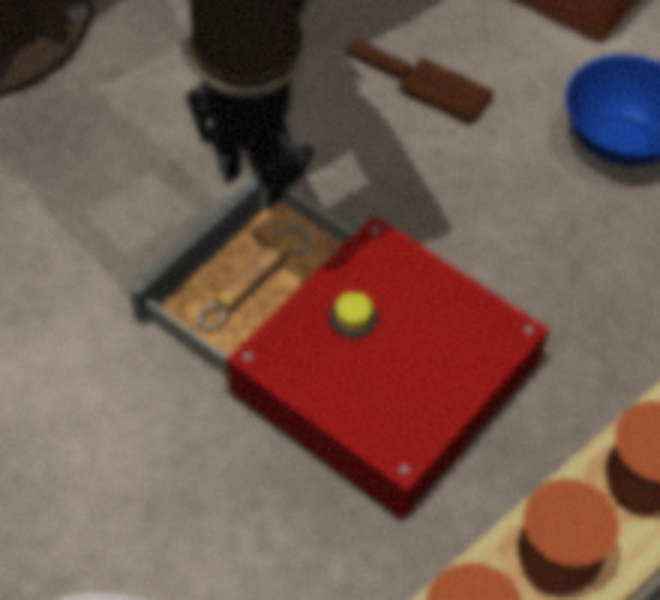

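The tool lies flat on the cork in the bay, with its loops at about (213,317) and (293,238) in the crop. Next I'll close the fingers, turn the jaws across, and go in front of the panel.

```bash
python3 -m pendant '[[0,0,-0.157,-0.88,-0.137,0,255],[0,0,-0.157,-0.88,-0.137,0,255],[0,0,-0.157,-0.88,-0.137,0,255],[0,0,-0.157,-0.88,-0.137,0,255],[0,0,-0.157,-0.88,-0.137,0,255]]'
python3 -m pendant '[[0,0,-0.157,-0.88,-0.137,0,255],[0,0,-0.157,-0.88,-0.137,0,255],[0,0,-0.157,-0.88,-0.137,0,255],[0,0,-0.157,-0.88,-0.137,0,255],[0,0,-0.157,-0.88,-0.137,0,255]]'
python3 - <<'E'
from h import *
st()
c=cam("scene");cv2.imwrite("pics/s7.png",cv2.resize(c["pixels"][130:330,180:400],None,fx=3,fy=3))
E
```

```text
clock: 16.75
tcp_pos: [481.9, -13.6, 161.3]
orientation: [0.671, 0.224, 0.67, -0.224]
force: [-0.5, -0.3, 1.0]
gripper_width: -0.3
clock: 17.38
tcp_pos: [437.9, -20.4, 161.2]
orientation: [0.534, 0.464, 0.534, -0.464]
force: [-0.0, -0.4, -0.3]
gripper_width: -0.1
t 17.38 tcp [437.9 -20.4 161.2] F [-0.  -0.4 -0.3] w -0.1 tool x [ 0.001 -0.    -1.   ] jaw deg -81.9 q [-0.12  0.29  2.14  0.    0.72  1.31]
```

View pics/s7.png

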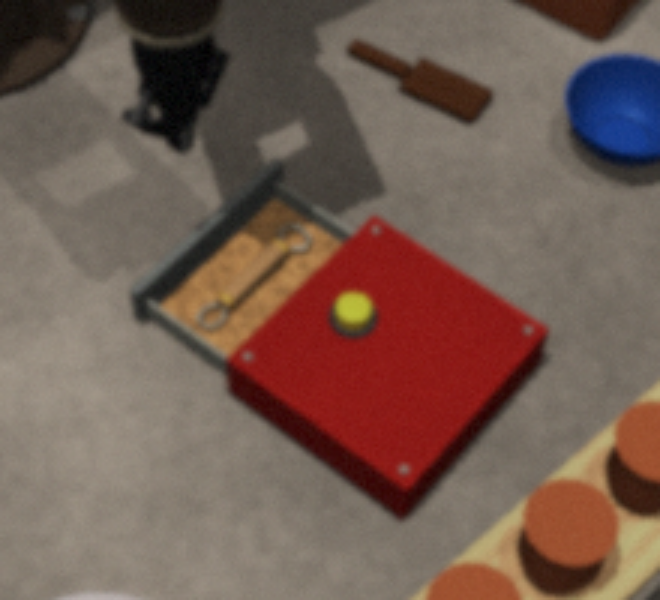

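```bash
python3 -m pendant '[[0,0,0,0,0,-3,255],[0,0,0,0,0,-3,255],[0,0,0,0,0,-2.5,255],[0,0,0,0,0,-1,255],[0,0,0,0,0,0,255]]'
python3 -m pendant '[[0,0,0,0,0,-1.5,255],[0,0,0,0,0,-1.5,255],[0,0,0,0,0,-0.8,255],[0,0,0,0,0,0,255],[0,0,0,0,0,0,255]]'
python3 -c "from h import *;st()"
```

```text
clock: 18.05
tcp_pos: [438.2, -20.4, 65.6]
orientation: [0.535, 0.462, 0.536, -0.462]
force: [0.4, 0.4, -0.9]
gripper_width: 0.0
clock: 18.68
tcp_pos: [438.6, -20.4, 28.2]
orientation: [0.535, 0.462, 0.535, -0.462]
force: [0.3, -0.0, 0.0]
gripper_width: 0.1
t 18.68 tcp [438.6 -20.4  28.2] F [ 0.3 -0.   0. ] w 0.1 tool x [ 0.001 -0.    -1.   ] jaw deg -81.6 q [-0.12  0.55  2.23  0.    0.36  1.31]
```

```bash
python3 -m pendant '[[0,0,0,0.297,0.044,0,255],[0,0,0,0.297,0.044,0,255],[0,0,0,0.297,0.044,0,255],[0,0,0,0.198,0.029,0,255],[0,0,0,0.198,0.029,0,255]]'
python3 -m pendant '[[0,0,0,0.297,0.044,0,255],[0,0,0,0.297,0.044,0,255],[0,0,0,0.297,0.044,0,255],[0,0,0,0.297,0.044,0,255],[0,0,0,0.297,0.044,0,255]]'
python3 -c "from h import *;st()"
```

```text
clock: 19.3
tcp_pos: [450.9, -18.5, 27.5]
orientation: [0.535, 0.462, 0.535, -0.462]
force: [-1.1, -1.1, 1.3]
gripper_width: -0.2
clock: 19.92
tcp_pos: [466.0, -16.3, 27.5]
orientation: [0.535, 0.462, 0.535, -0.462]
force: [-2.2, 1.3, -1.5]
gripper_width: 0.0
t 19.93 tcp [466.  -16.3  27.5] F [-2.2  1.3 -1.5] w 0.0 tool x [-0.  0. -1.] jaw deg -81.6 q [-0.1   0.57  2.17  0.    0.4   1.33]
```

```bash
python3 -m pendant '[[0,0,0,0.396,0.058,0,255],[0,0,0,0.495,0.073,0,255],[0,0,0,0.495,0.073,0,255],[0,0,0,0.495,0.073,0,255],[0,0,0,0.495,0.073,0,255]]'
python3 -m pendant '[[0,0,0,0.495,0.073,0,255],[0,0,0,0.495,0.073,0,255],[0,0,0,0.495,0.073,0,255],[0,0,0,0.495,0.073,0,255],[0,0,0,0.495,0.073,0,255]]'
python3 -m pendant '[[0,0,0,0.495,0.073,0,255],[0,0,0,0.495,0.073,0,255],[0,0,0,0.495,0.073,0,255],[0,0,0,0.396,0.058,0,255],[0,0,0,0.297,0.044,0,255]]'
python3 - <<'E'
from h import *
st()
c=cam("scene");cv2.imwrite("pics/s8.png",cv2.resize(c["pixels"][130:330,180:400],None,fx=3,fy=3))
E
```

```text
clock: 20.55
tcp_pos: [490.0, -12.7, 27.6]
orientation: [0.535, 0.462, 0.535, -0.462]
force: [-3.9, -0.0, -2.6]
gripper_width: -0.3
clock: 21.18
tcp_pos: [514.7, -9.1, 27.6]
orientation: [0.535, 0.462, 0.535, -0.462]
force: [-4.8, -0.4, -2.3]
gripper_width: -0.0
clock: 21.8
tcp_pos: [536.4, -5.9, 27.6]
orientation: [0.535, 0.462, 0.535, -0.462]
force: [-5.2, -1.2, -1.9]
gripper_width: -0.0
t 21.8 tcp [536.4  -5.9  27.6] F [-5.2 -1.2 -1.9] w -0.0 tool x [-0. -0. -1.] jaw deg -81.6 q [-0.07  0.62  2.01 -0.    0.51  1.36]
```

View pics/s8.png

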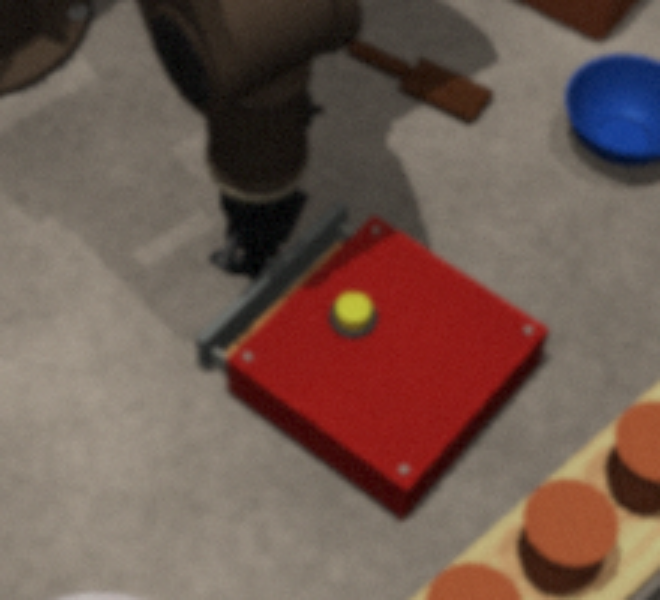

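The tray is nearly in, at (275,290) in the crop, with a small gap left. I'll go slower now.

```bash
python3 -m pendant '[[0,0,0,0.297,0.044,0,255],[0,0,0,0.297,0.044,0,255],[0,0,0,0.297,0.044,0,255],[0,0,0,0.297,0.044,0,255],[0,0,0,0.198,0.029,0,255]]'
python3 -m pendant '[[0,0,0,0.198,0.029,0,255],[0,0,0,0.198,0.029,0,255],[0,0,0,0.198,0.029,0,255],[0,0,0,0.099,0.015,0,255],[0,0,0,0.099,0.015,0,255]]'
python3 -c "from h import *;st()"
```

```text
clock: 22.48
tcp_pos: [550.3, -3.9, 27.6]
orientation: [0.535, 0.462, 0.535, -0.462]
force: [-5.6, -0.4, 0.6]
gripper_width: -0.1
clock: 23.1
tcp_pos: [557.5, -2.8, 27.6]
orientation: [0.535, 0.462, 0.535, -0.462]
force: [-7.6, -3.2, 3.8]
gripper_width: -0.1
t 23.1 tcp [557.5  -2.8  27.6] F [-7.6 -3.2  3.8] w -0.1 tool x [-0.001 -0.    -1.   ] jaw deg -81.6 q [-0.06  0.64  1.96 -0.    0.54  1.37]
```

```bash
python3 -m pendant '[[0,0,0,0.1,0.015,0,255],[0,0,0,0.1,0.015,0,255],[0,0,0,0.1,0.015,0,255],[0,0,0,0.1,0.015,0,255],[0,0,0,0,0,0,255]]'
python3 -m pendant '[[0,0,0,0.1,0.015,0,255],[0,0,0,0.1,0.015,0,255],[0,0,0,0.1,0.015,0,255],[0,0,0,0.05,0.007,0,255],[0,0,0,0,0,0,255]]'
python3 -c "from h import *;st()"
```

```text
clock: 23.72
tcp_pos: [561.9, -2.2, 27.6]
orientation: [0.535, 0.462, 0.535, -0.462]
force: [-6.4, -1.4, 0.2]
gripper_width: -0.0
clock: 24.35
tcp_pos: [566.4, -1.6, 27.8]
orientation: [0.535, 0.463, 0.535, -0.462]
force: [-0.1, 0.1, -0.9]
gripper_width: -0.1
t 24.35 tcp [566.4  -1.6  27.8] F [-0.1  0.1 -0.9] w -0.1 tool x [ 0.002 -0.    -1.   ] jaw deg -81.6 q [-0.06  0.64  1.94  0.    0.55  1.37]
```

```bash
python3 -m pendant '[[0,0,0,0.05,0.007,0,255],[0,0,0,0.05,0.007,0,255],[0,0,0,0.05,0.007,0,255],[0,0,0,0,0,0,255],[0,0,0,0,0,0,255]]'
```

```text
clock: 24.98
tcp_pos: [566.9, -1.4, 27.6]
orientation: [0.535, 0.462, 0.535, -0.462]
force: [-1.8, -1.0, 1.3]
gripper_width: -0.2
```

Run:
```python
from h import *
st()
c=cam("scene");cv2.imwrite("pics/s9.png",cv2.resize(c["pixels"][130:330,180:400],None,fx=3,fy=3))
```

```text
t 24.98 tcp [566.9  -1.4  27.6] F [-1.8 -1.   1.3] w -0.2 tool x [-0.  0. -1.] jaw deg -81.6 q [-0.06  0.65  1.94  0.    0.56  1.37]
```

View pics/s9.png

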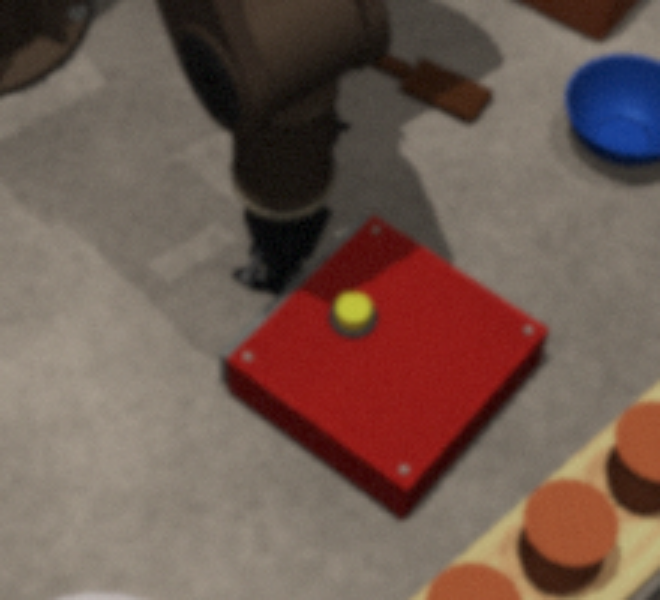

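```bash
python3 -m pendant '[[0,0,0,0.05,0.007,0,255],[0,0,0,0.05,0.007,0,255],[0,0,0,0,0,0,255],[0,0,0,0,0,0,255],[0,0,0,0,0,0,255]]'
python3 -m pendant '[[0,0,0,0.05,0.007,0,255],[0,0,0,0.05,0.007,0,255],[0,0,0,0,0,0,255],[0,0,0,0,0,0,255],[0,0,0,0,0,0,255]]'
```

```text
clock: 25.65
tcp_pos: [567.6, -1.3, 27.5]
orientation: [0.535, 0.462, 0.535, -0.462]
force: [-4.6, -2.5, 4.0]
gripper_width: 0.1
clock: 26.28
tcp_pos: [568.6, -1.1, 27.5]
orientation: [0.535, 0.462, 0.535, -0.462]
force: [-5.1, -1.7, 2.5]
gripper_width: 0.0
```

```bash
python3 -m pendant '[[0,0,0,0.05,0.007,0,255],[0,0,0,0.05,0.007,0,255],[0,0,0,0,0,0,255],[0,0,0,0,0,0,255],[0,0,0,0,0,0,255]]'
```

```text
clock: 26.9
tcp_pos: [569.6, -1.0, 27.5]
orientation: [0.535, 0.462, 0.535, -0.462]
force: [-6.0, -0.7, 2.8]
gripper_width: 0.2
```

```bash
python3 -m pendant '[[0,0,0,0.05,0.007,0,255],[0,0,0,0.03,0.005,0,255],[0,0,0,0,0,0,255],[0,0,0,0,0,0,255],[0,0,0,0,0,0,255]]'
```

```text
clock: 27.52
tcp_pos: [570.1, -0.9, 27.5]
orientation: [0.535, 0.462, 0.535, -0.463]
force: [-7.1, -2.0, 4.7]
gripper_width: -0.3
```

```bash
python3 -m pendant '[[0,0,0,0.03,0.004,0,255],[0,0,0,0,0,0,255],[0,0,0,0,0,0,255],[0,0,0,0,0,0,255],[0,0,0,0,0,0,255]]'
```

```text
clock: 28.15
tcp_pos: [570.1, -0.9, 27.5]
orientation: [0.535, 0.462, 0.536, -0.463]
force: [-7.8, -2.5, 6.2]
gripper_width: 0.1
```

It has stopped advancing, so it is on the stop. One last small nudge, then a slow retreat.

```bash
python3 -m pendant '[[0,0,0,0.03,0.004,0,255],[0,0,0,0,0,0,255],[0,0,0,0,0,0,255],[0,0,0,0,0,0,255],[0,0,0,0,0,0,255]]'
python3 -m pendant '[[0,0,0,-0.2,-0.03,0,255],[0,0,0,-0.2,-0.03,0,255],[0,0,0,-0.3,-0.044,0,255],[0,0,0,-0.5,-0.073,0,255],[0,0,0,-0.5,-0.073,0,255]]'
python3 -c "from h import *;st()"
```

```text
clock: 28.78
tcp_pos: [570.1, -0.9, 27.5]
orientation: [0.534, 0.462, 0.536, -0.463]
force: [-8.7, -3.4, 7.7]
gripper_width: -0.2
clock: 29.4
tcp_pos: [554.3, -3.3, 27.6]
orientation: [0.535, 0.462, 0.535, -0.462]
force: [-0.7, -0.4, -0.1]
gripper_width: 0.1
t 29.4 tcp [554.3  -3.3  27.6] F [-0.7 -0.4 -0.1] w 0.1 tool x [ 0.  0. -1.] jaw deg -81.6 q [-0.06  0.63  1.97  0.    0.54  1.36]
```

```bash
python3 -m pendant '[[0,0,0,-2,-0.3,0,255],[0,0,0,-2,-0.3,0,255],[0,0,0,-2,-0.3,0,255],[0,0,0,0,0,4,255],[0,0,0,0,0,5,255]]'
python3 -m pendant '[[0,0,0,0,-2,5,255],[0,0,0,0,-5,4,255],[0,0,0,0,-6,0,255],[0,0,0,0,-6,0,255],[0,0,0,0,-6,0,255]]'
python3 - <<'E'
from h import *
st()
for n in("scene","top"):
    c=cam(n);W=cloud(c);cv2.imwrite(f"pics/{n}10.png",c["pixels"])
    a=np.array([np.cos(np.radians(8.4)),np.sin(np.radians(8.4))]); rel=W[...,:2]-np.array([698,18])
    lx=rel@a; ly=rel@np.array([-a[1],a[0]])
    p=(lx<-50)&(lx>-260)&(abs(ly)<105)&(W[...,2]>50)&(W[...,2]<64)
    print(n,p.sum(),np.percentile(lx[p],[5,50]) if p.sum() else'')
E
```

```text
clock: 30.02
tcp_pos: [493.3, -12.3, 118.0]
orientation: [0.534, 0.462, 0.536, -0.463]
force: [1.4, -0.0, -0.7]
gripper_width: -0.3
clock: 30.65
tcp_pos: [494.1, -263.0, 207.0]
orientation: [0.535, 0.462, 0.535, -0.462]
force: [1.6, 0.4, 0.3]
gripper_width: 0.1
t 30.65 tcp [ 494.1 -263.   207. ] F [1.6 0.4 0.3] w 0.1 tool x [ 0.001 -0.    -1.   ] jaw deg -81.6 q [-0.54  0.38  1.83  0.    0.93  0.88]
scene 517 [-122.83993565  -97.57364376]
top 549 [-119.84975026 -109.09530487]
```

View pics/scene10.png

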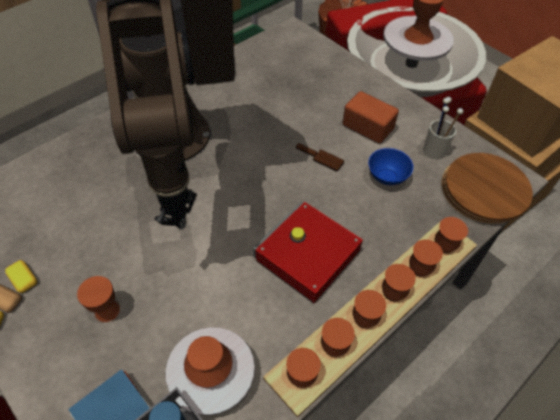

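View pics/top10.png

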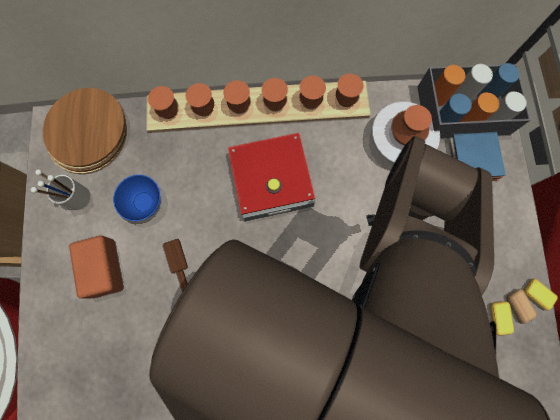

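Both views show the tray shut (cabinet at (308,250) in the scene view, (271,175) in the top view). Its front is at about -120 to -123 mm, against -122 expected when shut. The paddle, bowl, clay and goblet look unmoved. Handing in.

```bash
python3 -c "
from bench import ctrl
print(ctrl.job_done())"
```

```text
the job is handed in; nothing more can be done
None
```

The loop tool is in the tray and the tray is shut; I handed the job in at about 31 s.

- **Button:** I pressed it with the closed fingers, at about 5 N. The tray came fully out, with its front measured at about -242 mm from the cabinet's origin, as expected.
- **Loop tool:** I gripped it by the handle and laid it across the front bay. I lowered it until it touched the floor, eased off and then opened the fingers. The picture showed it lying on the floor, clear of the walls. Setting it down pressed up to 17 N on the floor for a moment, which is under the 20 N asked for but more than I meant.
- **Tray:** I pushed it slowly to its stop; the force readings (taken at the end of each move) reached about 9 N along the push, 12 N in all. It stayed shut when I backed off, and its front then measured about -120 to -123 mm (-122 expected when shut).

**Last checks:** both cameras showed the tray shut, and the paddle, bowl, clay and goblet looked where they were. I judged those by eye rather than measuring them. In the last top view the arm hid part of the paddle's handle, but the scene view showed all of it. The tool can't be seen with the tray shut, so its being inside rests on the earlier picture and the bench being clear where it had been. No checks failed or disagreed by more than a few millimetres.

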